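Fit the plug-in module into the sloping trainer case and run its test

ROBOT

A 6-joint arm with a two-finger parallel gripper is mounted at the origin on the work surface. World frame = base frame: x ahead of the robot, y to its left, z up, the work surface at z = 0. Lengths are in m, angles in rad, forces in N, time in s.
With the tool pointing down it reaches from about 0.3 to 0.875 m from the base axis. Payload 6.4 kg.
Tool frame: the origin (TCP) lies midway between the tips of the shut fingers; the grasp point (between the pads) lies 19 mm behind it; z points along the fingers, y is the direction in which the jaws open and shut (so a half turn about z gives the same grasp; the last joint's range is limited). The gripper opens to 85 mm and grips with 20 to 120 N. Pads are 22 mm wide; open, the fingers measure 114 mm over their backs; the gripper's body (76 mm by 85 mm) begins 54 mm behind the grasp point. The pads swing forward as they close: fully open they stand 13 mm farther back than shut.
Start: joints at [0.906, 0.181, 1.607, -0, 1.354, -0.206], TCP at [0.255, 0.516, 0.231] pointing down, gripper open.
Joint ranges: [-2.99, 2.99], [-0.89, 2.07], [0.3, 2.58], [-1.14, 4.28], [0, 2.63], [-3.12, 3.12]. Speed limits (rad/s): [2.57, 2.57, 3.01, 3.14, 3.14, 3.14].

INTERFACE

Orientations are given as [roll, pitch, yaw] about the fixed x, y, z axes, in that order (R = Rz(yaw) Ry(pitch) Rx(roll)).
In Python, from station import state, get_image, camera_model, job_done gives the robot as it stands.
- The arm moves only by the tool step_arm, never from a script. Its argument "rows" is text: rows parted by semicolons, each of 7 numbers parted by spaces: the turn, a rotation vector about the tool's x, y, z as a fraction of full scale, then the shift along the tool's x, y, z as a fraction of full scale, then the opening, from -1 (shut) to 1 (fully open). A call has 1 to 5 rows; each row is the pose to reach, as a shift and turn from the pose measured when the call began, along the tool's axes at that moment; what a row does not reach only later rows make up. Full scale, the value 1, is 500 mm for a shift and 2 rad for a turn. A row lasts 1/10 s, in which the tool goes at most 50 mm and 8.59 degrees, less where a joint would pass 70% of its speed; a pose out of reach is approached as far as the arm can. A call with a number of a shift or a turn outside -1 to 1 is refused whole. A call with a gripper value outside its range is refused whole. The fingers move at their own pace and stop on an object; the grip force is fixed at half the most. Time passes only in rows, so rows that repeat a pose let the fingers close. It gives the time, the measured TCP pose, the force and the opening at its end, in the units of the state.
- state(): the state, without advancing time (a new reading comes with each control period).
- get_image(name): name is "side" or "top" or "wrist"; returns the picture (420x560x3 uint8, blue, green, red); there is no depth.
- camera_model(name): a dict with "fx", "fy", "cx", "cy" (pixels), "R" (3x3) and "t" (3): a world point X has camera coordinates R X + t. Camera axes: x right, y down, z forward; pixel columns grow to the right and rows downward; lengths in m; the calibration is good to about 2 mm. The wrist camera is an equidistant fisheye: a pixel r from the principal point sees the ray r / f radians off the axis. A picture is of the moment at which its call begins: read the wrist's pose just before it. camera_model takes no time and is no camera call; for the wrist camera it gives the pose at the moment of the call.
- job_done(): hands the job in, once; it reports no verdict.
The state is a dict: "time_s": time; "joints": joint angles; "joint_velocities": joint speeds; "joint_efforts": joint torques, N m; "position": TCP position; "tcp_rot": TCP orientation; "force": force on the tool from outside, world axes, zero at the start; "moment": the same for the moment, N m; "grip_width": opening from 0.0 (shut) to 1.0 (fully open).
Only numpy, scipy, OpenCV 4.12 (cv2) and the standard library are available. Lean on these libraries where they do the work, as an engineer would, in place of code of your own. Each camera call takes 0.05 s, during which the arm holds its last target.

TASK

Take the longer module, the one with a notch cut out of one corner, and fit it into the empty bay of the sloping trainer case, so that it lies fully home, flat and square in its pocket; set it in by hand, do not drop it in. Once it is in and let go, press the case's test button all the way down and release it. Leave the shorter module, the meter, the phone and the screwdriver where they lie.

Things in the scene. Friction and masses are not known exactly. Their poses are not given: they have to be found in the camera images.
- module_center (a point): The module to fit: grey flat housing 60 mm (x) by 100 mm (y), 20 mm thick, with a square notch 22 x 22 mm cut right through at its +x +y corner; on top in the middle a black gripping fin 16 mm thick (x), 56 mm long (y), from 20 to 56 mm above the underside. 0.13 to 0.25 kg, starts flat on the bench, fin up. Point: on the middle axis, 28 mm above the underside; z up through the fin.
- bay (a point): Empty bay in the trainer case's deck: centre of the floor of a flat pocket 64 (x) by 104 mm (y), 12 mm deep, with a square key block 22 x 22 mm, level with the deck, filling its +x +y corner. The module fits with its x, y, z along these, 2 mm play on each side. The deck slopes 0.45 rad: x points up the slope, away from the robot, y across it to the left, z square out of it.
- deck: Sloping grey deck of the white trainer case, fixed to the bench, 220 (x) by 320 mm (y), 50 mm thick; origin at the centre of its top face, axes as the bay's. The bay centre is at x 5, y -60 mm. A flat display 62 x 90 mm, 12 mm high, stands on it at x 55, y 90 mm; all else on it, apart from the test button, is under 10 mm high.
- test_button_top (a point): Centre of the top of the round black test button, 32 mm across, in a grey housing on the same sloping deck, 40 mm down-slope and 145 mm to the left (+y) of the bay centre. Its axes are those of the bay; it is pressed along -z, square into the deck.
- test_button (a joint): Travel of the test button: 0 up, 0.008 m fully down; spring, about 5 N when fully down, comes back by itself.
- spare_center (a point): A loose bystander: the shorter module, 60 mm (x) by 74 mm (y), no notch, with the same fin; it does not fit the job. Point 28 mm above its underside. Its place and that of the notched module may be exchanged.
- meter_center (a point): A loose bystander: black multimeter 150 (x) x 76 (y) x 36 mm with a dial reaching 44 mm; point at the middle, 18 mm above its underside.
- phone_center (a point): A loose bystander: black phone 155 (x) x 74 (y) x 9 mm lying flat; point at its middle.
- screwdriver_grip (a point): A loose bystander: screwdriver 190 mm long lying along its x; point at the middle of its handle.
- module: The same notched module; origin at the centre of its underside, same axes as its centre point.
Not all that is in view belongs to the job. What is shaped like the module but pink is not meant.

How it is judged:
By the outcome, as a careful person would: the job done as asked, in the order asked, and still so for the second after the job is handed in, with the robot touching nothing.
It also fails if it takes over 45 s, if anything falls off the work surface, if the arm or the gripper's body presses on something with over 40 N, if the wrist force passes 120 N, or if a joint passes its speed limit or range.

## Working session

There is one attempt and no reset: what is moved stays moved. The work goes in short steps, Python scripts to look and compute and a tool call to move; the robot and the scene stay as the last step left them, time stands still between calls to the robot, and variables do not carry over. Pictures are saved under pics/ and viewed, and the job is handed in when it is done.

Besides the shell and the picture viewer there is one more tool, called after ">>>" as name(argument=value, ...) on one line, values as JSON. step_arm: Moves the arm, as the interface text tells. Shift numbers are shares of 500 mm and turn numbers shares of 2 rad, none past 1 either way. Its arguments: {"type":"object","properties":{"rows":{"type":"string"}},"required":["rows"]}

```bash
ls; mkdir -p pics
python3 - <<'E'
from station import *
import cv2
s=state();print(s)
for n in("side","top","wrist"):
    print(n,camera_model(n))
    cv2.imwrite(f"pics/{n}0.png",get_image(n))
E
```

```text
pics
{'time_s': 0.0, 'joints': array([ 9.05735925e-01,  1.81524962e-01,  1.60802203e+00, -1.29035814e-05,
        1.35379994e+00, -2.06292026e-01]), 'joint_velocities': array([-0.00032808, -0.00017202, -0.00180798,  0.00048274, -0.00151702,
        0.0002825 ]), 'joint_efforts': array([-2.99887950e-03, -4.44877982e+01, -3.51329684e+01, -6.48012738e-04,
        9.47565684e-03, -1.50923131e-05]), 'position': array([0.25426674, 0.51510264, 0.23038642]), 'tcp_rot': array([-3.13987299e+00, -3.47002714e-04,  2.68282677e+00]), 'force': array([-0.16499362,  0.74346458,  0.03520851]), 'moment': array([-0.0214826 , -0.01154266, -0.01800995]), 'grip_width': 0.996644991781752}
side {'fx': 508.3599855352202, 'fy': 508.3599855352202, 'cx': 284.74452137053675, 'cy': 212.33978038475064, 'R': array([[ 0.842419  , -0.53848871, -0.01897737],
       [-0.34747274, -0.51599845, -0.78294846],
       [ 0.41181662,  0.66616478, -0.62179704]]), 't': array([-0.40283347,  0.28027515,  1.0321333 ])}
top {'fx': 402.48124454087906, 'fy': 402.48124454087906, 'cx': 279.88317239329217, 'cy': 211.32035515172765, 'R': array([[-0.02519547, -0.99967606, -0.00360106],
       [-0.97708959,  0.02538739, -0.2113088 ],
       [ 0.21133177, -0.00180546, -0.97741272]]), 't': array([0.05541077, 0.51537089, 1.18799214])}
wrist {'fx': 325.19226210127806, 'fy': 325.19226210127806, 'cx': 273.0628363100858, 'cy': 205.94564240177016, 'R': array([[ 0.44378217,  0.89613333, -0.00156187],
       [ 0.86364219, -0.42722557,  0.26758267],
       [ 0.23912248, -0.12009731, -0.96353364]]), 't': array([-0.57400178, -0.0341198 ,  0.37863622])}
```

View pics/side0.png

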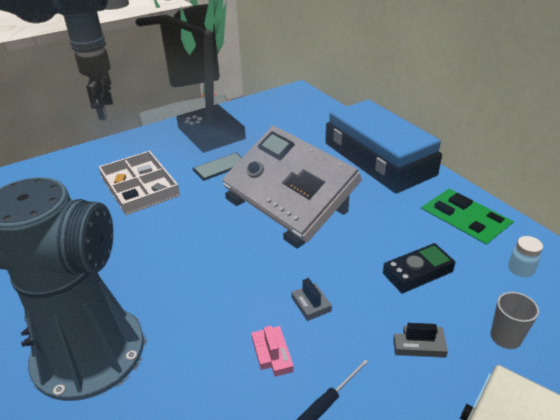

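View pics/top0.png

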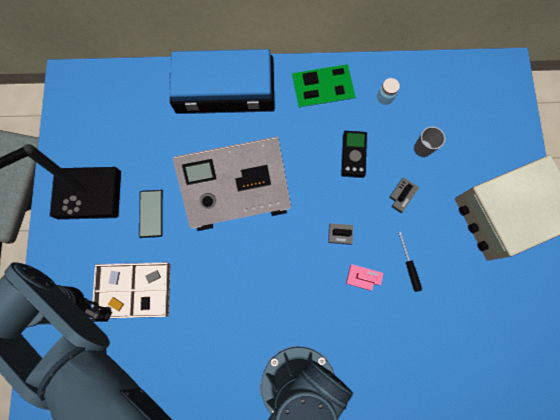

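View pics/wrist0.png

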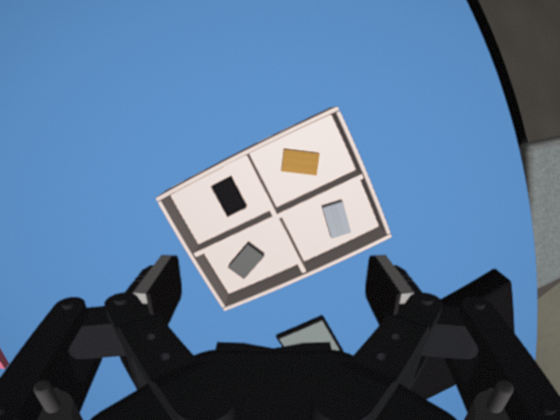

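The top view shows three module-shaped things: grey at (341,233), grey at (404,194) and pink at (365,276), which is excluded. The case is at (232,183) with its bay at (253,178) and the button at (208,200). Next I'll take close crops of the two grey modules.

Run:
```python
import cv2,numpy as np
t=cv2.imread("pics/top0.png");s=cv2.imread("pics/side0.png")
a=[t[200:260,320:380],t[165:225,375:435],s[265:325,280:340],s[310:370,390:450]]
a=[cv2.resize(i,(390,290),interpolation=cv2.INTER_CUBIC) for i in a]
cv2.imwrite("pics/crop1.png",np.vstack([np.hstack(a[:2]),np.hstack(a[2:])]))
b=[cv2.resize(t[125:240,165:300],(400,340),interpolation=cv2.INTER_CUBIC),cv2.resize(s[120:250,215:370],(400,340),interpolation=cv2.INTER_CUBIC)]
cv2.imwrite("pics/crop2.png",np.hstack(b))
```

```text
(no output)
```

View pics/crop1.png

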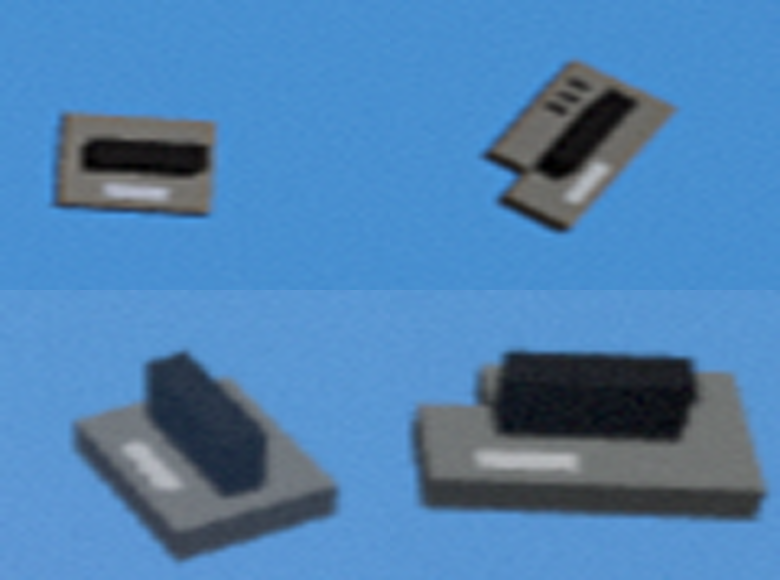

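View pics/crop2.png

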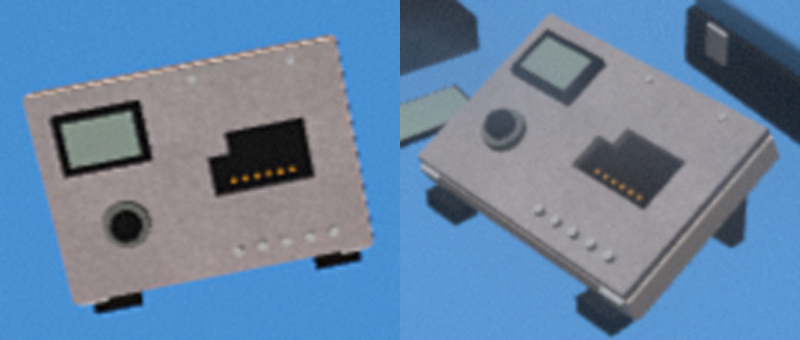

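The notched module is the one at top (404,194), side (420,340); the grey one at (341,233) is the plain short spare. Next I'll locate the module and deck with contours.

```bash
cat > h.py <<'E'
import cv2,numpy as np
from station import *
from scipy.spatial.transform import Rotation as Ro
def ray(m,u,v,fish=False):
    x=(u-m['cx'])/m['fx'];y=(v-m['cy'])/m['fy']
    if fish:
        r=np.hypot(x,y); d=np.array([np.sin(r)*x/r,np.sin(r)*y/r,np.cos(r)]) if r>1e-9 else np.array([0,0,1.])
    else: d=np.array([x,y,1.])
    d=m['R'].T@d; return -m['R'].T@m['t'],d/np.linalg.norm(d)
def onplane(m,p,n,q,fish=False):
    o,d=ray(m,*p,fish); n=np.array(n,float); return o+d*(n@(np.array(q)-o))/(n@d)
def onz(m,p,z,fish=False): return onplane(m,p,[0,0,1],[0,0,z],fish)
def proj(m,X,fish=False):
    c=m['R']@np.array(X)+m['t']
    if fish:
        r=np.hypot(c[0],c[1]);th=np.arctan2(r,c[2]);k=th/max(r,1e-9);return np.array([m['cx']+m['fx']*k*c[0],m['cy']+m['fy']*k*c[1]])
    return np.array([m['cx']+m['fx']*c[0]/c[2],m['cy']+m['fy']*c[1]/c[2]])
def tri(ma,pa,mb,pb):
    o1,d1=ray(ma,*pa);o2,d2=ray(mb,*pb)
    A=np.stack([d1,-d2],1);s=np.linalg.lstsq(A,o2-o1,rcond=None)[0]
    a=o1+s[0]*d1;b=o2+s[1]*d2
    return (a+b)/2,np.linalg.norm(a-b)
E
python3 - <<'E'
from h import *
for n,box,tag in(("top",(165,120,300,240),"deck"),("side",(215,115,372,250),"deck"),("top",(380,170,430,222),"mod"),("side",(385,312,455,365),"mod")):
    im=cv2.imread(f"pics/{n}0.png");x0,y0,x1,y1=box
    k=4;c=cv2.resize(im[y0:y1,x0:x1],None,fx=k,fy=k,interpolation=cv2.INTER_CUBIC)
    hsv=cv2.cvtColor(c,cv2.COLOR_BGR2HSV)
    masks={"notblue":(hsv[...,1]<90).astype(np.uint8)*255,"dark":(hsv[...,2]<75).astype(np.uint8)*255}
    for mn,mk in masks.items():
        for ct in cv2.findContours(mk,cv2.RETR_LIST,cv2.CHAIN_APPROX_NONE)[0]:
            a=cv2.contourArea(ct)
            if a<800: continue
            ap=cv2.approxPolyDP(ct,6,True)[:,0]
            print(n,tag,mn,a,((ap+.5)/k-.5+[x0,y0]).round(1).tolist())
E
```

```text
top deck notblue 123884.5 [[277.1, 136.6], [173.1, 156.9], [189.4, 226.9], [199.4, 229.1], [198.1, 227.6], [204.9, 226.1], [205.1, 227.9], [200.9, 228.9], [211.6, 226.6], [206.1, 226.6], [214.1, 222.4], [268.9, 211.4], [274.4, 212.1], [272.4, 214.4], [282.9, 212.1], [275.6, 211.6], [284.9, 210.1], [284.9, 211.9], [289.9, 207.4]]
top deck dark 825.0 [[211.9, 223.9], [197.1, 227.6], [197.1, 229.6], [211.9, 227.4]]
top deck dark 1573.5 [[206.4, 195.4], [202.9, 197.4], [201.4, 201.9], [207.4, 206.9], [211.4, 204.9], [212.9, 201.1], [210.1, 196.4]]
top deck dark 9887.0 [[266.6, 164.9], [241.1, 169.6], [241.6, 176.4], [235.1, 178.4], [237.4, 189.9], [269.9, 184.1]]
top deck dark 6194.5 [[209.1, 162.4], [211.6, 177.1], [188.1, 181.1], [185.4, 166.4]]
top deck dark 9979.5 [[211.4, 158.9], [182.1, 164.4], [186.6, 184.1], [215.6, 178.1]]
side deck notblue 150922.0 [[214.6, 159.6], [214.6, 174.1], [228.4, 169.9], [221.6, 178.9], [223.1, 184.6], [229.1, 189.9], [227.6, 194.9], [235.4, 200.1], [239.4, 200.4], [239.9, 198.4], [246.4, 200.9], [287.9, 230.1], [284.1, 233.4], [295.1, 241.4], [295.4, 
[... 2870 characters left out ...]
24.9, 336.6], [424.6, 339.1], [422.6, 337.1], [421.6, 338.9], [419.4, 335.1], [420.9, 332.6], [422.1, 333.9]]
side mod notblue 1770.5 [[407.1, 328.4], [419.4, 330.4], [419.6, 334.1], [416.9, 332.4], [416.9, 335.1], [419.6, 337.1], [417.1, 339.1], [412.1, 336.6], [411.9, 338.9], [407.1, 338.6]]
side mod notblue 23152.0 [[394.1, 333.9], [396.1, 353.9], [443.6, 356.4], [447.1, 351.1], [442.4, 327.6], [435.6, 326.9], [434.4, 324.4], [409.9, 323.6], [404.1, 325.4], [402.9, 333.4]]
side mod dark 3625.0 [[395.1, 348.4], [396.1, 353.6], [443.9, 356.1], [446.1, 352.4]]
side mod dark 7927.0 [[404.1, 330.9], [407.4, 339.6], [434.1, 340.1], [436.9, 332.4], [434.9, 324.1], [408.1, 323.1], [405.6, 331.6]]
```

Run:
```python
from h import *
T=camera_model("top");S=camera_model("side")
print("mod top z=.02",[onz(T,p,.02).round(4)[:2].tolist() for p in((403.6,177.4),(418.1,187.6),(389.9,195.6),(394.9,200.2),(400.4,211.2))])
print("fin",[onz(T,p,.056).round(4)[:2].tolist() for p in((412.1,184.9),(408.1,182.9),(396.1,199.6),(401.9,201.1))])
print(tri(T,(403.6,177.4),S,(442.4,327.6)))
P={(110,160):((173.1,156.9),(273.1,124.9)),(110,-160):((277.1,136.6),(359.0,172)),(-110,160):((190.3,227.1),(222.5,180)),(-110,-160):((289.9,207.4),(303.4,233.5)),
(37,-112):((266.6,164.9),(324.9,181.7)),(-27,-112):((269.9,184.1),(308.5,199.3)),(-27,-8):((237.4,189.9),(282.4,182.3)),}
A=[];B=[]
for k,(a,b) in P.items():
    X,e=tri(T,a,S,b);A.append([k[0]/1e3,k[1]/1e3,0]);B.append(X);print(k,X.round(4),round(e,4))
A=np.array(A);B=np.array(B)
R,_=Ro.align_vectors(B-B.mean(0),A-A.mean(0));t=B.mean(0)-R.apply(A.mean(0))
print(R.as_euler('xyz'),t,(np.linalg.norm(R.apply(A)+t-B,axis=1)).round(4))
print("bay",R.apply([.005,-.06,-.012])+t, "btn",R.apply([-.035,.085,.0])+t)
```

```text
mod top z=.02 [[0.626, -0.3606], [0.5907, -0.4041], [0.5666, -0.3113], [0.551, -0.326], [0.5147, -0.3404]]
fin [[0.5902, -0.3733], [0.597, -0.3614], [0.5443, -0.3192], [0.539, -0.3368]]
(array([ 0.628096  , -0.36233494,  0.01666274]), np.float64(0.0023652115692035162))
(110, 160) [0.6679 0.3524 0.148 ] 0.001
(110, -160) [0.7307 0.0446 0.1336] 0.0016
(-110, 160) [0.4765 0.3185 0.0507] 0.0029
(-110, -160) [0.5337 0.009  0.0484] 0.0084
(37, -112) [0.6488 0.078  0.1164] 0.0032
(-27, -112) [0.5953 0.0704 0.0888] 0.0006
(-27, -8) [0.5801 0.1693 0.0889] 0.0018
[ 0.01831302 -0.43524438  0.17672338] [0.60081021 0.18187834 0.09797526] [0.0047 0.0087 0.0057 0.0027 0.0073 0.0054 0.0031]
bay [0.62121731 0.12480693 0.08820775] btn [0.55398069 0.25984557 0.08462954]
```

```bash
cat >> h.py <<'E'
def Rs(s): return Ro.from_euler('xyz',s['tcp_rot'])
def goal(pos,rpy=None,R=None,s=None):
    s=s or state();R0=Rs(s);R=R or Ro.from_euler('xyz',rpy)
    sh=R0.inv().apply(np.array(pos)-s['position']);rv=(R0.inv()*R).as_rotvec()
    print("t",s['time_s'],"turn",(rv/2).round(4),"shift",(sh/.5).round(4))
def bayR(yaw=.177): return Ro.from_euler('z',yaw)*Ro.from_euler('y',-.45)
E
python3 - <<'E'
from h import *
m=camera_model("wrist");s=state();R=Rs(s)
print("cam in tool",R.inv().apply(-m['R'].T@m['t']-s['position']), (R.inv().as_matrix()@m['R'].T).round(3))
goal([.44,.1,.28],[np.pi,0,2.55])
E
```

```text
cam in tool [ 6.78016932e-02 -7.48987827e-05 -1.42580329e-01] [[-0.001 -0.963 -0.268]
 [ 1.    -0.001 -0.   ]
 [-0.    -0.268  0.963]]
t 0.15 turn [-0.0007 -0.0001  0.0664] shift [-0.7006 -0.5802 -0.0982]
```

>>> step_arm(rows="0 0 0.066 -0.7 -0.58 -0.1 1;0 0 0.066 -0.7 -0.58 -0.1 1;0 0 0.066 -0.7 -0.58 -0.1 1;0 0 0.066 -0.7 -0.58 -0.1 1;0 0 0.066 -0.7 -0.58 -0.1 1")

```text
time_s: 0.65
position: [0.356, 0.2868, 0.2585]
tcp_rot: [-3.14, -0.0, 2.551]
force: [1.3, -0.2, -0.6]
grip_width: 0.999
```

>>> step_arm(rows="0 0 0.046 -0.32 -0.3 -0.05 1;0 0 0.046 -0.32 -0.3 -0.05 1;0 0 0.046 -0.32 -0.3 -0.05 1;0 0 0.046 -0.32 -0.3 -0.05 1;0 0 0.046 -0.32 -0.3 -0.05 1")

```text
time_s: 1.15
position: [0.406, 0.0698, 0.2842]
tcp_rot: [-3.14, 0.002, 2.456]
force: [0.3, 0.3, -0.2]
grip_width: 1.003
```

Run:
```python
from h import *
s=state();print(s['position'],s['tcp_rot'],s['joints'])
goal([.56,-.33,.22],[np.pi,0,2.45])
```

```text
[0.40602587 0.06978596 0.2842178 ] [-3.14009518e+00  1.75374449e-03  2.45617980e+00] [-0.1179901  -0.25160144  1.91892132 -0.00221583  1.47359893 -1.00315797]
t 1.15 turn [-0.0007  0.0009  0.0031] shift [-0.7443 -0.4239  0.1304]
```

>>> step_arm(rows="0 0 0 -0.744 -0.424 0.13 1;0 0 0 -0.744 -0.424 0.13 1;0 0 0 -0.744 -0.424 0.13 1;0 0 0 -0.744 -0.424 0.13 1;0 0 0 -0.744 -0.424 0.13 1")

```text
time_s: 1.65
position: [0.4941, -0.1599, 0.2468]
tcp_rot: [-3.14, 0.002, 2.456]
force: [0.4, -0.4, 0.2]
grip_width: 0.998
```

Run:
```python
from h import *
goal([.57,-.335,.20],[np.pi,0,2.45])
```

```text
t 1.65 turn [-0.0007  0.0008  0.0028] shift [-0.3391 -0.1748  0.0944]
```

>>> step_arm(rows="0 0 0 -0.34 -0.175 0.094 1;0 0 0 -0.34 -0.175 0.094 1;0 0 0 -0.34 -0.175 0.094 1;0 0 0 -0.34 -0.175 0.094 1;0 0 0 -0.34 -0.175 0.094 1")

```text
time_s: 2.15
position: [0.5694, -0.3398, 0.1948]
tcp_rot: [-3.139, -0.004, 2.451]
force: [-0.2, 0.6, -0.5]
grip_width: 1.0
```

Run:
```python
from h import *
import pickle
s=state();m=camera_model("wrist");im=get_image("wrist");pickle.dump((s,m),open("w1.pkl","wb"));cv2.imwrite("pics/w1.png",im);print(s['position'],s['tcp_rot'],abs(s['joint_velocities']).max())
```

```text
[ 0.56941142 -0.33977155  0.1947899 ] [-3.13932561 -0.00384648  2.45137974] 0.09973480598557266
```

View pics/w1.png

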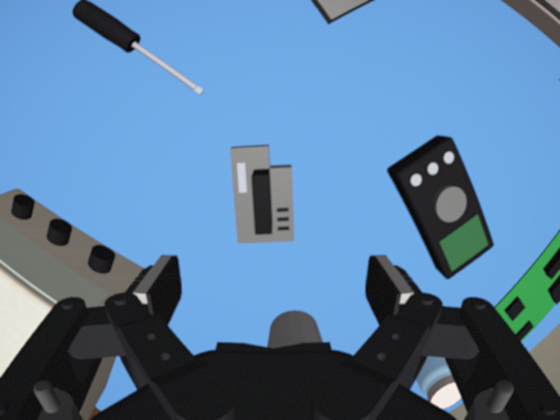

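The notched module is seen at (264,195) in the wrist view, notch at top right. Its housing corners are about (232,147), (238,242) and (293,240).

Run:
```python
from h import *
import pickle
s,m=pickle.load(open("w1.pkl","rb"));im=cv2.imread("pics/w1.png")
x0,y0,x1,y1=222,135,305,255;k=5
c=cv2.resize(im[y0:y1,x0:x1],None,fx=k,fy=k,interpolation=cv2.INTER_CUBIC);cv2.imwrite("pics/w1c.png",c)
hsv=cv2.cvtColor(c,cv2.COLOR_BGR2HSV)
for mn,mk in(("nb",(hsv[...,1]<80)),("notblue",(hsv[...,1]<80)|(hsv[...,2]<120)),("dark",hsv[...,2]<60)):
  mk=mk.astype(np.uint8)*255
  for ct in cv2.findContours(mk,cv2.RETR_EXTERNAL,cv2.CHAIN_APPROX_NONE)[0]:
    if cv2.contourArea(ct)<3000: continue
    ap=(cv2.approxPolyDP(ct,8,True)[:,0]+.5)/k-.5+[x0,y0];z=.056 if mn=="dark" else .02
    for p in ap: print(mn,p.round(1),onz(m,p,z,True).round(4)[:2])
```

```text
nb [267. 145.] [ 0.5331 -0.3181]
nb [230.  148.6] [ 0.5124 -0.3482]
nb [238.2 242.8] [ 0.5919 -0.4069]
nb [293.6 239.2] [ 0.6258 -0.3593]
nb [291.2 167.6] [ 0.5655 -0.314 ]
nb [288.2 165.2] [ 0.5618 -0.3148]
nb [270.4 166. ] [ 0.5512 -0.3289]
notblue [267. 145.] [ 0.5331 -0.3181]
notblue [230.  148.6] [ 0.5124 -0.3482]
notblue [238.2 242.8] [ 0.5919 -0.4069]
notblue [293.6 239.2] [ 0.6258 -0.3593]
notblue [291.2 167.6] [ 0.5655 -0.314 ]
notblue [289.2 165. ] [ 0.5622 -0.3139]
notblue [270.4 166. ] [ 0.5512 -0.3289]
dark [267.6 169.2] [ 0.5481 -0.3289]
dark [254.4 170. ] [ 0.5412 -0.3383]
dark [252.2 174.8] [ 0.5432 -0.3425]
dark [256.2 233. ] [ 0.5868 -0.375 ]
dark [270.6 231.8] [ 0.5943 -0.3639]
```

View pics/w1c.png

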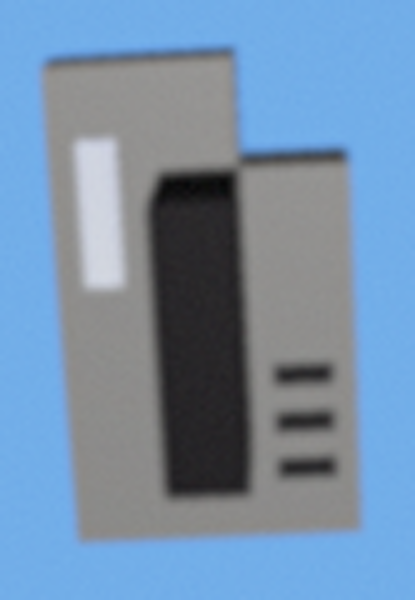

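Run:
```python
from h import *
goal([.5687,-.3535,.09],[np.pi,0,2.51])
```

```text
t 2.2 turn [-0.0006 -0.0019 -0.0287] shift [-0.0206 -0.0256  0.2127]
```

>>> step_arm(rows="-0.001 -0.002 -0.029 -0.02 -0.025 0.1 1;-0.001 -0.002 -0.029 -0.02 -0.025 0.2 1;-0.001 -0.002 -0.029 -0.02 -0.025 0.21 1;-0.001 -0.002 -0.029 -0.02 -0.025 0.21 1")

```text
time_s: 2.6
position: [0.5673, -0.3509, 0.0896]
tcp_rot: [3.14, -0.005, 2.511]
force: [0.5, -0.3, -0.5]
grip_width: 0.999
```

Run:
```python
from h import *
import pickle
goal([.5687,-.3535,.026],[np.pi,0,2.51])
s=state();m=camera_model("wrist");im=get_image("wrist");pickle.dump((s,m),open("w2.pkl","wb"));cv2.imwrite("pics/w2.png",im)
print(s['position'],s['tcp_rot'])
```

```text
t 2.6 turn [ 0.0007 -0.0024  0.0006] shift [-0.006  -0.0028  0.1272]
[ 0.56731819 -0.35086461  0.08959535] [ 3.14011871 -0.00486215  2.51124494]
```

View pics/w2.png

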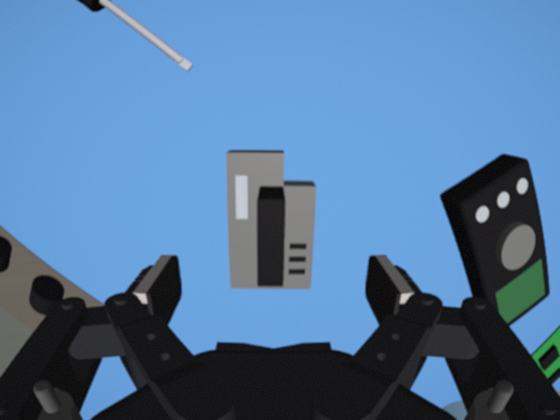

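The module is square to the jaws, with its fin (271,235) midway between the pads. I'll descend and grip.

>>> step_arm(rows="0 -0.002 0 -0.006 -0.003 0.07 1;0 -0.002 0 -0.006 -0.003 0.125 1;0 -0.002 0 -0.006 -0.003 0.126 1;0 -0.002 0 -0.006 -0.003 0.126 1")

```text
time_s: 3.05
position: [0.572, -0.3557, 0.0323]
tcp_rot: [3.141, 0.007, 2.512]
force: [1.1, 0.5, -0.3]
grip_width: 1.001
```

>>> step_arm(rows="0 0 0 0 0 0 -1;0 0 0 0 0 0 -1;0 0 0 0 0 0 -1;0 0 0 0 0 0 -1;0 0 0 0 0 0 -1")

```text
time_s: 3.55
position: [0.5721, -0.356, 0.0329]
tcp_rot: [3.141, 0.008, 2.512]
force: [0.9, -0.7, -1.4]
grip_width: 0.173
```

The TCP stopped at z 32 mm instead of 26 mm, so the grip is too high on the fin. I'll open, lower and regrip.

>>> step_arm(rows="0 0 0 0 0 0 0;0 0 0 0 0 0 0;0 0 0 0 0 0 0")

```text
time_s: 3.85
position: [0.5719, -0.3559, 0.0326]
tcp_rot: [3.141, 0.007, 2.512]
force: [-0.0, 0.1, 0.6]
grip_width: 0.499
```

Run:
```python
from h import *
print(state()['position'])
goal([.5695,-.3535,.025],[np.pi,0,2.51])
```

```text
[ 0.57194379 -0.35590269  0.03260797]
t 3.85 turn [0.0003 0.0037 0.0009] shift [0.0069 0.001  0.0152]
```

>>> step_arm(rows="0 0.004 0 0.007 0.001 0.015 0;0 0.004 0 0.007 0.001 0.015 0;0 0.004 0 0.007 0.001 0.015 0")

```text
time_s: 4.15
position: [0.569, -0.353, 0.0242]
tcp_rot: [3.141, -0.002, 2.512]
force: [0.3, -0.1, -0.0]
grip_width: 0.503
```

>>> step_arm(rows="0 0 0 0 0 0 -1;0 0 0 0 0 0 -1;0 0 0 0 0 0 -1;0 0 0 0 0 0 -1")

```text
time_s: 4.55
position: [0.5691, -0.353, 0.0243]
tcp_rot: [3.141, -0.002, 2.512]
force: [-0.1, -0.4, -0.4]
grip_width: 0.176
```

>>> step_arm(rows="0 0 0 0 0 -0.1 -1;0 0 0 0 0 -0.2 -1;0 0 0 0 0 -0.3 -1;0 0 0 0 0 -0.4 -1;0 0 0 0 0 -0.45 -1")

```text
time_s: 5.05
position: [0.5706, -0.3545, 0.2553]
tcp_rot: [3.142, 0.005, 2.512]
force: [0.5, -0.3, -1.5]
grip_width: 0.178
```

Run:
```python
from h import *
B=bayR(.177);R=B*Ro.from_matrix(np.array([[0,1,0],[1,0,0],[0,0,-1.]]))
s=state();print(R.as_euler('xyz'),s['joints'])
goal([.56,.03,.30],R=R)
```

```text
[2.69159265 0.         1.74779633] [-7.32409595e-01  3.72207279e-01  1.32051083e+00  5.72890009e-04
  1.44351865e+00 -1.67379898e+00]
t 5.05 turn [-0.2128 -0.0834  0.3761] shift [ 0.4694  0.6091 -0.092 ]
```

>>> step_arm(rows="-0.043 -0.017 0.075 0.06 0.08 -0.02 -1;-0.085 -0.033 0.15 0.12 0.16 -0.04 -1;-0.13 -0.05 0.225 0.18 0.24 -0.06 -1;-0.17 -0.067 0.3 0.24 0.32 -0.08 -1;-0.21 -0.083 0.375 0.3 0.4 -0.09 -1")

```text
time_s: 5.55
position: [0.5667, -0.1077, 0.2996]
tcp_rot: [2.754, 0.022, 1.853]
force: [0.9, 0.7, -1.6]
grip_width: 0.18
```

Run:
```python
from h import *
goal([.56,.04,.29],[2.6916,0,1.7478])
```

```text
t 5.55 turn [-0.0305 -0.0114  0.0527] shift [0.2878 0.0594 0.0382]
```

Run:
```python
from h import *
p=np.array([.6212,.1248,.0882])+bayR().apply([0,-.08,.14]);print(p)
goal(p,[2.6916,0,1.7478])
```

```text
[0.57534241 0.03532764 0.21426259]
t 5.55 turn [-0.0305 -0.0114  0.0527] shift [0.2736 0.0269 0.189 ]
```

>>> step_arm(rows="-0.015 -0.006 0.025 0.08 0.01 0.05 -1;-0.03 -0.011 0.053 0.16 0.015 0.1 -1;-0.03 -0.011 0.053 0.25 0.025 0.17 -1;-0.03 -0.011 0.053 0.274 0.027 0.189 -1;-0.03 -0.011 0.053 0.274 0.027 0.189 -1")

```text
time_s: 6.05
position: [0.5727, 0.0388, 0.2109]
tcp_rot: [2.698, -0.004, 1.752]
force: [-0.1, -0.0, -2.0]
grip_width: 0.176
```

Run:
```python
from h import *
import pickle
s=state();m=camera_model("wrist");im=get_image("wrist");pickle.dump((s,m),open("w3.pkl","wb"));cv2.imwrite("pics/w3.png",im)
print(s['position'],s['tcp_rot'],abs(s['joint_velocities']).max())
```

```text
[0.57269213 0.03882573 0.21089251] [ 2.69834813 -0.0036136   1.75177319] 0.05609430509798648
```

View pics/w3.png

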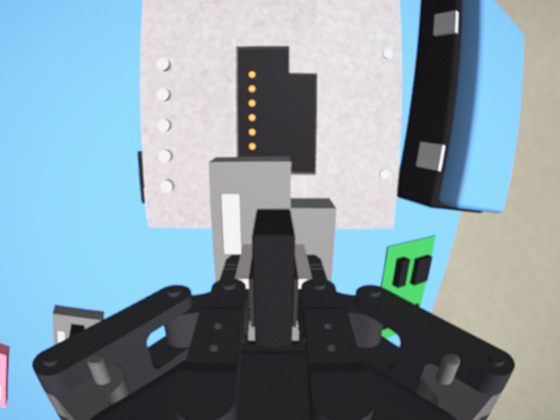

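The wrist view shows the bay outline: (237,47), (289,47), (289,73), (316,74), (316,173). The held module sits below it with its notch on the same side, up and to the right.

Run:
```python
from h import *
im=cv2.imread("pics/w3.png")
for (x0,y0,x1,y1),thr in(((225,35,330,182),1),((130,140,410,240),2),((200,145,345,245),3)):
  k=4;c=cv2.resize(im[y0:y1,x0:x1],None,fx=k,fy=k,interpolation=cv2.INTER_CUBIC)
  hsv=cv2.cvtColor(c,cv2.COLOR_BGR2HSV)
  cv2.imwrite(f"pics/w3c{thr}.png",c if c.shape[1]<800 else cv2.resize(c,None,fx=.7,fy=.7))
  mk={1:hsv[...,2]<100,2:hsv[...,1]<80,3:(hsv[...,2]<165)&(hsv[...,1]<80)}[thr].astype(np.uint8)*255
  for ct in cv2.findContours(mk,cv2.RETR_EXTERNAL,cv2.CHAIN_APPROX_NONE)[0]:
    if cv2.contourArea(ct)<8000: continue
    print(thr,((cv2.approxPolyDP(ct,6,True)[:,0]+.5)/k-.5+[x0,y0]).round(1).tolist())
```

```text
1 [[237.4, 47.4], [238.1, 154.9], [235.9, 157.6], [224.6, 157.9], [224.6, 160.4], [289.1, 160.1], [291.4, 161.9], [291.9, 171.9], [313.6, 172.6], [315.4, 74.6], [288.9, 73.1], [287.4, 46.9]]
2 [[140.4, 139.6], [141.4, 149.9], [138.6, 153.1], [142.1, 199.1], [148.9, 227.1], [210.6, 228.4], [212.1, 239.4], [333.9, 239.4], [335.4, 228.9], [392.6, 227.9], [396.4, 196.4], [398.4, 194.9], [409.4, 198.4], [409.4, 139.6], [405.9, 140.9], [400.4, 169.1], [398.9, 162.4], [400.6, 139.6]]
3 [[334.9, 206.9], [328.1, 197.9], [290.1, 197.9], [288.6, 207.4], [257.9, 207.1], [254.4, 211.1], [250.1, 242.6], [241.9, 244.4], [304.4, 244.4], [295.9, 242.6], [290.9, 208.9], [333.9, 208.9]]
3 [[209.6, 161.1], [210.1, 162.9], [289.1, 161.9], [290.6, 173.6], [314.4, 173.9], [315.9, 144.6], [256.1, 144.6], [255.9, 148.4], [252.1, 150.6], [247.9, 148.4], [247.1, 144.6], [236.6, 144.6], [235.6, 156.4], [215.4, 157.1]]
```

View pics/w3c1.png

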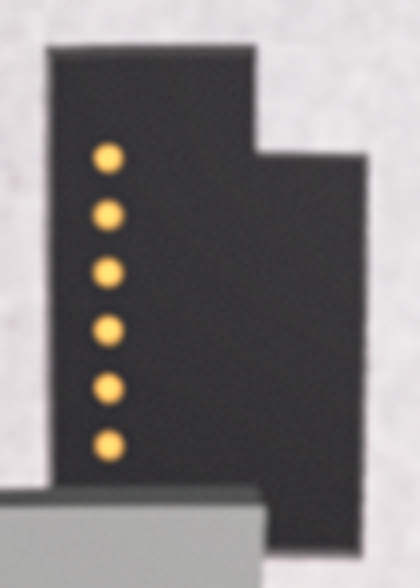

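View pics/w3c3.png

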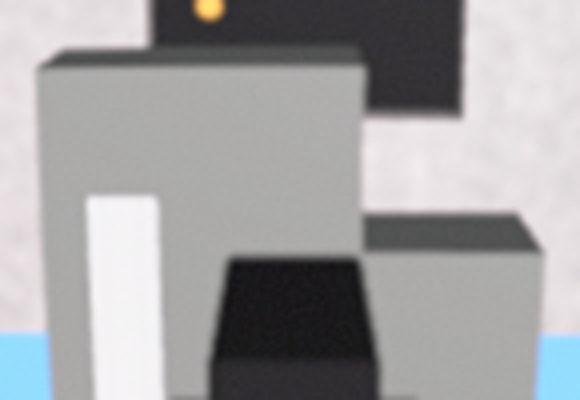

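Run:
```python
from h import *
import pickle
s,m=pickle.load(open("w3.pkl","rb"));R=Rs(s);P=s['position']
n=R.apply([0,0,1])
for h in(.0035,.0045):
  q=P+R.apply([0,0,h]);o=[R.inv().apply(onplane(m,p,n,q,True)-P) for p in((209.1,161.4),(289.9,161.1),(290.1,207.4),(335.1,207.6))]
  print("module in tool(mm)",h,(np.array(o)*1e3).round(1).tolist())
o=np.array([[-27,-8,0],[15,-8,0],[15,-30,0],[37,-30,0],[37,-112,0],[-110,-160,0],[110,-160,0]])/1e3
px=[(236.6,46.4),(288.4,46.4),(288.6,73.3),(316.4,73.4),(315,173.3),(148.6,227.6),(393.6,228)]
def sol(idx):
  nd=np.array([ (lambda d:d[:2]/d[2])(m['R']@ray(m,*px[i],True)[1]) for i in idx])
  ok,rv,tv=cv2.solvePnP(o[idx],nd,np.eye(3),None,flags=cv2.SOLVEPNP_IPPE)
  Rc=Ro.from_rotvec(rv[:,0]);pr=Rc.apply(o[idx])+tv[:,0];e=(pr[:,:2]/pr[:,2:]-nd)*325
  Rw=Ro.from_matrix(m['R'].T)*Rc;tw=m['R'].T@(tv[:,0]-m['t'])
  print(idx,"Rw euler zyx",Rw.as_euler('ZYX').round(4),"bay",(tw+Rw.apply([.005,-.06,-.012])).round(4),"btn",(tw+Rw.apply([-.035,.085,0])).round(4),"res",np.abs(e).max(1).round(2))
sol([0,1,2,3,4,5,6]);sol([0,1,2,3,4])
# fixed slope: cast on planes of different height, check sizes
for yaw in(.177,.18):
 B=bayR(yaw)
 for dz in(-.004,0,.004):
  q=np.array([.6012,.1813,.098])+B.apply([0,0,dz])
  w=np.array([B.inv().apply(onplane(m,p,B.apply([0,0,1]),q,True)) for p in px])*1e3
  print(yaw,dz,"x w",(w[3]-w[0]).round(1)[0],"long",(w[0]-w[4]).round(1)[1],"edge ang",np.arctan2(*(w[6]-w[5])[1::-1]).round(4),np.arctan2(*(w[1]-w[0])[1::-1]).round(4), "deckw",(w[6]-w[5])[0].round(1))
  wb=w/1e3; cx=(wb[0][0]+.032+wb[3][0]-.032+wb[4][0]-.032)/3;cy=(wb[0][1]-.052+wb[1][1]-.052+wb[4][1]+.052)/3
  print("   bayfloor",B.apply([cx,cy,wb[0][2]-.012]).round(4))
```

```text
module in tool(mm) 0.0035 [[48.3, -29.2, 3.5], [48.2, 7.6, 3.5], [26.4, 8.0, 3.5], [26.3, 29.3, 3.5]]
module in tool(mm) 0.0045 [[48.2, -29.4, 4.5], [48.0, 7.7, 4.5], [26.1, 8.0, 4.5], [26.0, 29.5, 4.5]]
[0, 1, 2, 3, 4, 5, 6] Rw euler zyx [ 0.1735 -0.3716 -0.0817] bay [0.6196 0.1236 0.0886] btn [0.5577 0.2605 0.0742] res [2.23 1.8  1.26 0.5  1.94 4.29 3.01]
[0, 1, 2, 3, 4] Rw euler zyx [ 0.1812 -0.3188 -0.0171] bay [0.6158 0.1223 0.0935] btn [0.5493 0.2578 0.09  ] res [0.62 0.48 0.47 0.67 0.27]
0.177 -0.004 x w 65.9 long 107.8 edge ang 0.0022 -0.0116 deckw 227.6
   bayfloor [0.6213 0.1248 0.085 ]
0.177 0 x w 64.9 long 106.2 edge ang 0.0022 -0.0116 deckw 224.2
   bayfloor [0.6195 0.124  0.0885]
0.177 0.004 x w 63.9 long 104.6 edge ang 0.0022 -0.0116 deckw 220.9
   bayfloor [0.6178 0.1233 0.0921]
0.18 -0.004 x w 65.8 long 108.0 edge ang -0.0005 -0.0143 deckw 227.8
   bayfloor [0.6214 0.1248 0.0849]
0.18 0 x w 64.9 long 106.4 edge ang -0.0005 -0.0143 deckw 224.4
   bayfloor [0.6196 0.1241 0.0885]
0.18 0.004 x w 63.9 long 104.8 edge ang -0.0005 -0.0143 deckw 221.1
   bayfloor [0.6178 0.1233 0.092 ]
```

```bash
cat >> h.py <<'E'
F=np.array([.618,.1234,.0915]);YAW=.177
FL=Ro.from_matrix(np.array([[0,1,0],[1,0,0],[0,0,-1.]]))
def bg(off,yaw=None,F_=None,s=None):
    yaw=YAW if yaw is None else yaw;F_=F if F_ is None else F_
    B=bayR(yaw);goal(F_+B.apply(np.array(off)/1e3),R=B*FL,s=s)
def where(yaw=None,F_=None):
    yaw=YAW if yaw is None else yaw;F_=F if F_ is None else F_
    s=state();B=bayR(yaw);print("TCP in bay mm",(B.inv().apply(s['position']-F_)*1e3).round(2),"rot err",((B*FL).inv()*Rs(s)).as_rotvec().round(4),"f",s['force'].round(1))
E
python3 - <<'E'
from h import *
where();bg([0,-43,55])
E
```

```text
TCP in bay mm [ 1.100e-01 -7.718e+01  1.346e+02] rot err [ 0.0041  0.0029 -0.0017] f [ 0.6  0.2 -2.8]
t 6.1 turn [-0.002  -0.0015  0.0009] shift [0.0679 0.0006 0.1594]
```

>>> step_arm(rows="-0.002 -0.001 0.001 0.03 0.001 0.07 -1;-0.002 -0.001 0.001 0.06 0.001 0.13 -1;-0.002 -0.001 0.001 0.068 0.001 0.159 -1;-0.002 -0.001 0.001 0.068 0.001 0.159 -1;-0.002 -0.001 0.001 0.068 0.001 0.159 -1")

```text
time_s: 6.6
position: [0.6028, 0.0758, 0.1423]
tcp_rot: [2.691, -0.0, 1.747]
force: [0.4, -1.3, -1.3]
grip_width: 0.177
```

Run:
```python
from h import *
import pickle
where()
s=state();m=camera_model("wrist");im=get_image("wrist");pickle.dump((s,m),open("w4.pkl","wb"));cv2.imwrite("pics/w4.png",im)
cv2.imwrite("pics/side4.png",get_image("side"))
cv2.imwrite("pics/w4c.png",cv2.resize(im[60:260,140:420],None,fx=2.8,fy=2.8,interpolation=cv2.INTER_CUBIC))
```

```text
TCP in bay mm [  1.08 -44.22  55.84] rot err [-0.0007  0.      0.0008] f [ 0.4 -1.3 -1.3]
```

View pics/w4c.png

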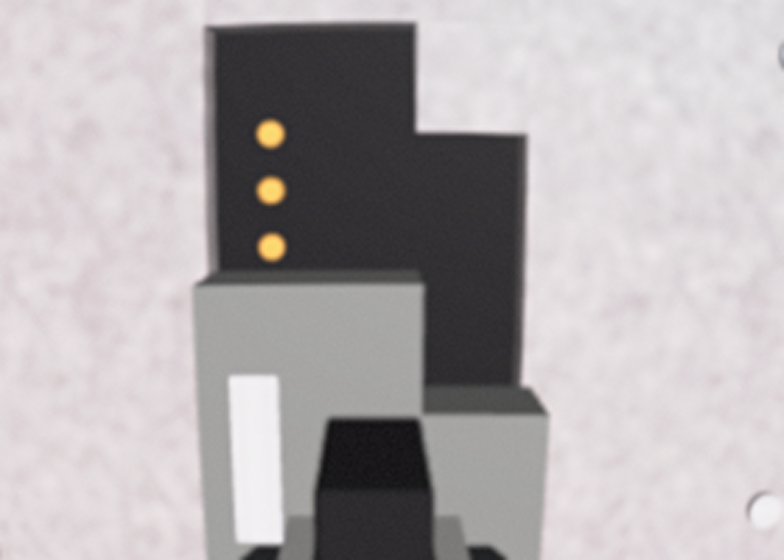

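View pics/side4.png

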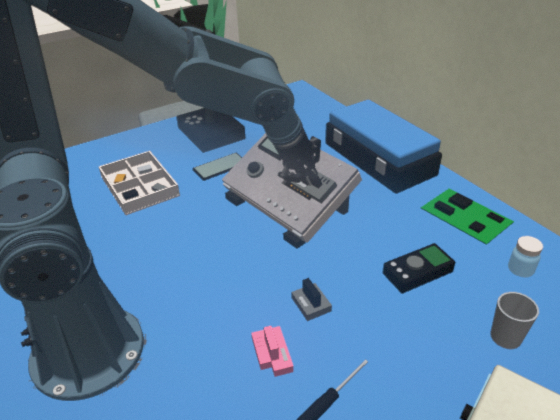

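Run:
```python
from h import *
import pickle
s,m=pickle.load(open("w4.pkl","rb"));R=Rs(s);P=s['position']
f=lambda p:((p[0]+.5)/2.8-.5+140,(p[1]+.5)/2.8-.5+60)
n=R.apply([0,0,1])
for h in(.0042,.007):
  print("mod tool",h,[(R.inv().apply(onplane(m,f(p),n,P+R.apply([0,0,h]),True)-P)*1e3).round(1)[:2].tolist() for p in((194,286),(424,284),(424,413),(548,413))])
# rim in tool frame, plane at distance D from TCP
for D in(.040,.042,.044,.046,.048):
  w=np.array([(R.inv().apply(onplane(m,f(p),n,P+R.apply([0,0,D]),True)-P)*1e3) for p in((206,25),(416,23),(416,132),(527,134),(210,270),(522,385))])[:,:2]
  # tool x=bay y, tool y=bay x
  print(D,w.round(1).tolist(),"width",(w[3,1]-w[0,1]).round(1),"x-part",(w[1,1]-w[0,1]).round(1),"key y",(w[1,0]-w[2,0]).round(1),
   "yaws",((w[4]-w[0])[1]/(w[4]-w[0])[0]).round(4),((w[5]-w[3])[1]/(w[5]-w[3])[0]).round(4))
```

```text
mod tool 0.0042 [[48.0, -29.4], [48.1, 8.2], [26.3, 8.5], [26.3, 29.6]]
mod tool 0.007 [[47.6, -30.0], [47.7, 8.4], [25.5, 8.6], [25.5, 30.2]]
0.04 [[96.4, -33.2], [95.9, 8.4], [73.9, 8.4], [73.9, 30.6], [46.4, -33.2], [22.2, 30.9]] width 63.9 x-part 41.7 key y 22.1 yaws -0.0008 -0.0058
0.042 [[96.7, -33.6], [96.2, 8.5], [73.9, 8.5], [74.0, 31.0], [46.2, -33.6], [21.7, 31.3]] width 64.6 x-part 42.1 key y 22.3 yaws -0.0008 -0.0058
0.044 [[97.0, -34.0], [96.5, 8.6], [74.0, 8.6], [74.0, 31.3], [45.9, -33.9], [21.2, 31.6]] width 65.3 x-part 42.6 key y 22.6 yaws -0.0008 -0.0058
0.046 [[97.3, -34.3], [96.9, 8.7], [74.1, 8.7], [74.1, 31.6], [45.7, -34.3], [20.7, 31.9]] width 66.0 x-part 43.1 key y 22.8 yaws -0.0008 -0.0058
0.048 [[97.6, -34.7], [97.2, 8.8], [74.1, 8.8], [74.2, 32.0], [45.5, -34.7], [20.2, 32.3]] width 66.7 x-part 43.5 key y 23.0 yaws -0.0008 -0.0058
```

>>> step_arm(rows="0 0 0 0.046 -0.002 0 -1;0 0 0 0.092 -0.003 0 -1;0 0 0 0.092 -0.003 0 -1;0 0 0 0.092 -0.003 0 -1")

```text
time_s: 7.1
position: [0.5945, 0.1206, 0.1439]
tcp_rot: [2.687, 0.001, 1.747]
force: [-0.4, -0.7, -2.3]
grip_width: 0.177
```

Run:
```python
from h import *
import pickle
where();bg([-.5,1.9,44])
s=state();m=camera_model("wrist");im=get_image("wrist");pickle.dump((s,m),open("w5.pkl","wb"));cv2.imwrite("pics/w5.png",im)
cv2.imwrite("pics/w5c.png",cv2.resize(im[90:260,140:420],None,fx=2.8,fy=2.8,interpolation=cv2.INTER_CUBIC))
```

```text
TCP in bay mm [ 1.5   1.34 57.52] rot err [-0.0047 -0.0009  0.    ] f [-0.4 -0.7 -2.3]
t 7.1 turn [ 0.0023  0.0005 -0.    ] shift [ 0.0011 -0.0041  0.027 ]
```

View pics/w5c.png

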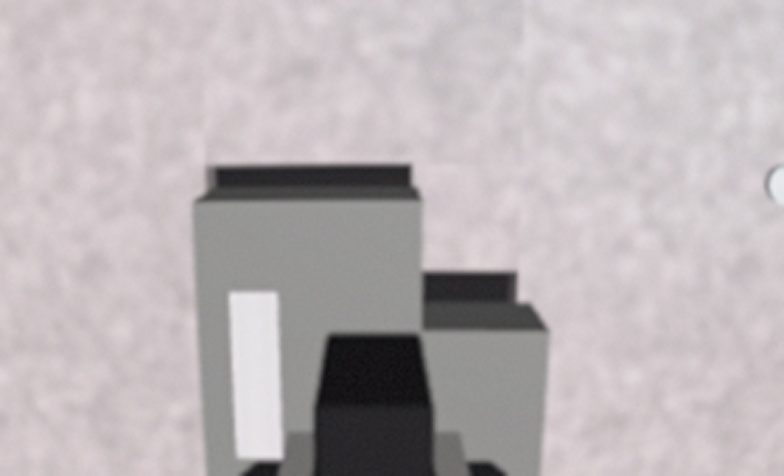

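The module stands over the bay, with only the bay's +y rim (310,165) and the key edge (470,272) showing past it. I'll lower it closer, with the correction applied.

>>> step_arm(rows="0.002 0 0 0.001 -0.004 0.01 -1;0.002 0 0 0.001 -0.004 0.02 -1;0.002 0 0 0.001 -0.004 0.02 -1;0.002 0 0 0.001 -0.004 0.02 -1")

```text
time_s: 7.55
position: [0.5969, 0.1208, 0.1333]
tcp_rot: [2.692, 0.001, 1.746]
force: [-1.1, 0.0, -2.2]
grip_width: 0.181
```

Run:
```python
from h import *
import pickle
where();bg([-.5,1.9,42])
s=state();m=camera_model("wrist");im=get_image("wrist");pickle.dump((s,m),open("w6.pkl","wb"));cv2.imwrite("pics/w6.png",im)
cv2.imwrite("pics/w6c.png",cv2.resize(im[90:260,140:420],None,fx=2.8,fy=2.8,interpolation=cv2.INTER_CUBIC))
```

```text
TCP in bay mm [-0.95  1.11 46.9 ] rot err [ 0.0005 -0.0012  0.0013] f [-1.1  0.  -2.2]
t 7.55 turn [-0.0003  0.0006 -0.0006] shift [0.0016 0.0009 0.0098]
```

View pics/w6c.png

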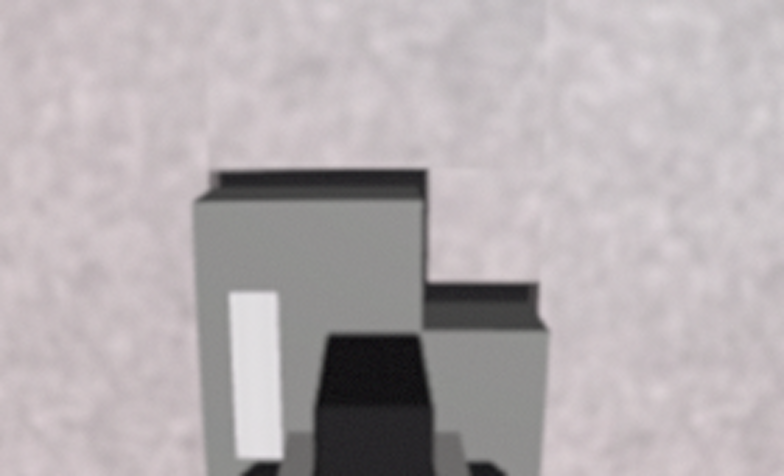

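```bash
python3 - <<'E'
from h import *
import pickle
s,m=pickle.load(open("w6.pkl","rb"));R=Rs(s);P=s['position'];n=R.apply([0,0,1])
f=lambda p:((p[0]+.5)/2.8-.5+140,(p[1]+.5)/2.8-.5+90)
def T(p,D): return (R.inv().apply(onplane(m,f(p),n,P+R.apply([0,0,D]),True)-P)*1e3).round(1)[:2].tolist()
for h in(.0042,.007): print("mod",h,[T(p,h) for p in((194,202),(422,200),(548,330))])
for D in(.030,.033,.036): print("rim",D,[T(p,D) for p in((210,171),(428,169),(428,282),(539,282))])
E
python3 -c "
import cv2;im=cv2.imread('pics/w6.png');cv2.imwrite('pics/w6d.png',cv2.resize(im[145:210,200:345],None,fx=5.5,fy=5.5,interpolation=cv2.INTER_CUBIC))"
```

```text
mod 0.0042 [[48.0, -29.4], [48.0, 7.9], [26.1, 29.6]]
mod 0.007 [[47.6, -30.0], [47.6, 8.1], [25.3, 30.2]]
rim 0.03 [[50.5, -31.3], [50.5, 10.4], [28.5, 10.6], [28.5, 32.5]]
rim 0.033 [[50.2, -31.8], [50.2, 10.5], [27.8, 10.8], [27.9, 33.1]]
rim 0.036 [[49.9, -32.4], [49.9, 10.7], [27.1, 11.0], [27.2, 33.6]]
```

View pics/w6d.png

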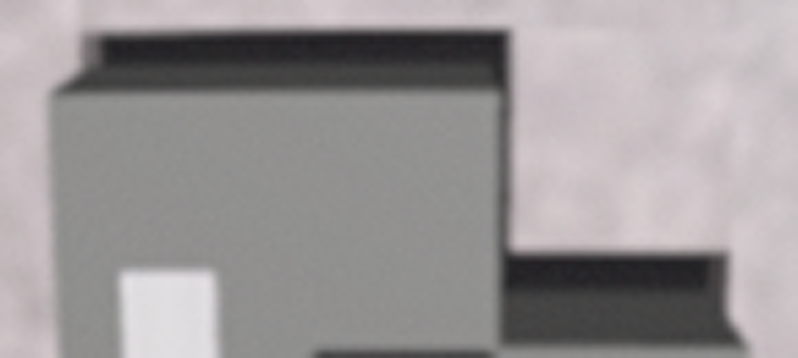

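>>> step_arm(rows="0 0 0 0.001 0.001 0.004 -1;0 0 0 0.001 0.001 0.008 -1;0 0 0 0.001 0.001 0.008 -1")

```text
time_s: 7.9
position: [0.599, 0.1218, 0.1299]
tcp_rot: [2.692, 0.001, 1.746]
force: [-0.3, -0.3, -3.2]
grip_width: 0.178
```

Run:
```python
from h import *
where();bg([-.5,1.6,33])
```

```text
TCP in bay mm [-0.43  1.75 42.81] rot err [ 0.0005 -0.0011  0.0011] f [-0.3 -0.3 -3.2]
t 7.9 turn [-0.0002  0.0006 -0.0005] shift [-0.0003 -0.0001  0.0196]
```

Well placed laterally. I'll descend in small rows and watch the force.

>>> step_arm(rows="0 0 0 0 0 0.004 -1;0 0 0 0 0 0.008 -1;0 0 0 0 0 0.012 -1;0 0 0 0 0 0.012 -1")

```text
time_s: 8.3
position: [0.6014, 0.1222, 0.124]
tcp_rot: [2.693, 0.0, 1.746]
force: [-0.9, -0.1, -2.5]
grip_width: 0.178
```

Run:
```python
from h import *
where()
im=get_image("wrist");cv2.imwrite('pics/w7d.png',cv2.resize(im[145:210,200:345],None,fx=5.5,fy=5.5,interpolation=cv2.INTER_CUBIC))
```

```text
TCP in bay mm [-0.72  1.78 36.49] rot err [ 0.0011 -0.001   0.0011] f [-0.9 -0.1 -2.5]
```

View pics/w7d.png

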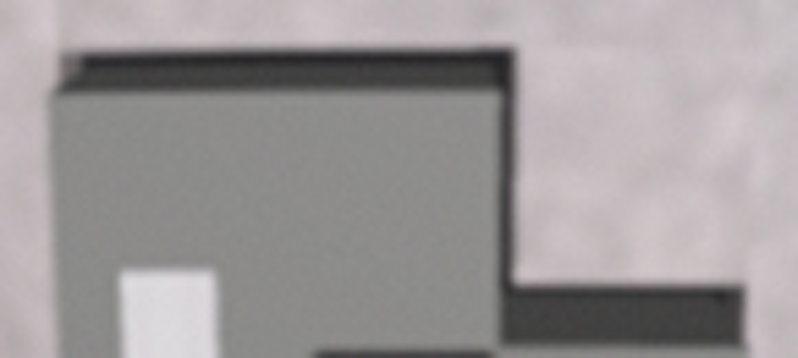

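The module's underside now sits at rim level with even gaps and no contact force. I'll continue down.

>>> step_arm(rows="0 0 0 0 0.001 0.003 -1;0 0 0 0 0.001 0.006 -1;0 0 0 0 0.001 0.009 -1;0 0 0 0 0.001 0.009 -1")

```text
time_s: 8.75
position: [0.6037, 0.1227, 0.1201]
tcp_rot: [2.693, 0.0, 1.746]
force: [-0.8, -0.1, -3.6]
grip_width: 0.177
```

Run:
```python
from h import *
where()
im=get_image("wrist");cv2.imwrite('pics/w8d.png',cv2.resize(im[145:210,200:345],None,fx=5.5,fy=5.5,interpolation=cv2.INTER_CUBIC))
```

```text
TCP in bay mm [-0.34  1.79 31.89] rot err [ 0.0013 -0.001   0.0011] f [-0.8 -0.1 -3.6]
```

View pics/w8d.png

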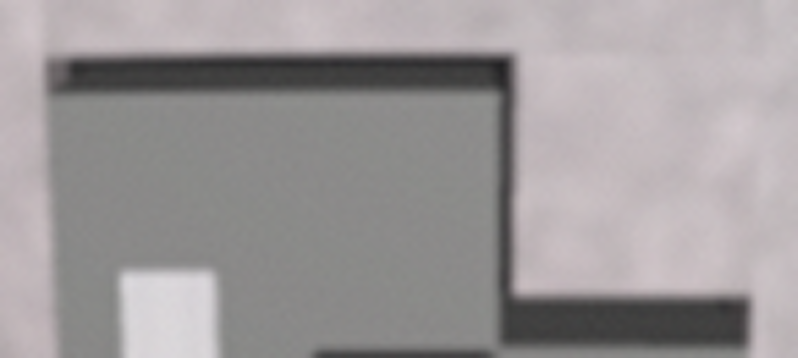

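>>> step_arm(rows="0 0 0 0 0 0.003 -1;0 0 0 0 0 0.006 -1;0 0 0 0 0 0.008 -1;0 0 0 0 0 0.008 -1")

```text
time_s: 9.2
position: [0.6048, 0.1227, 0.1183]
tcp_rot: [2.694, 0.001, 1.747]
force: [-23.6, -6.9, 23.1]
grip_width: 0.177
```

Run:
```python
from h import *
where()
```

```text
TCP in bay mm [-0.18  1.68 29.85] rot err [ 0.002  -0.0011  0.    ] f [-23.6  -6.9  23.1]
```

Run:
```python
from h import *
im=get_image("wrist");cv2.imwrite('pics/w9.png',im);cv2.imwrite('pics/w9d.png',cv2.resize(im[145:230,195:350],None,fx=5,fy=5,interpolation=cv2.INTER_CUBIC))
i2=get_image("side");cv2.imwrite('pics/s9d.png',cv2.resize(i2[110:250,215:375],None,fx=4,fy=4,interpolation=cv2.INTER_CUBIC))
where()
```

```text
TCP in bay mm [-0.18  1.66 29.86] rot err [ 0.0019 -0.0011  0.0002] f [-23.4  -6.9  23.3]
```

View pics/w9d.png

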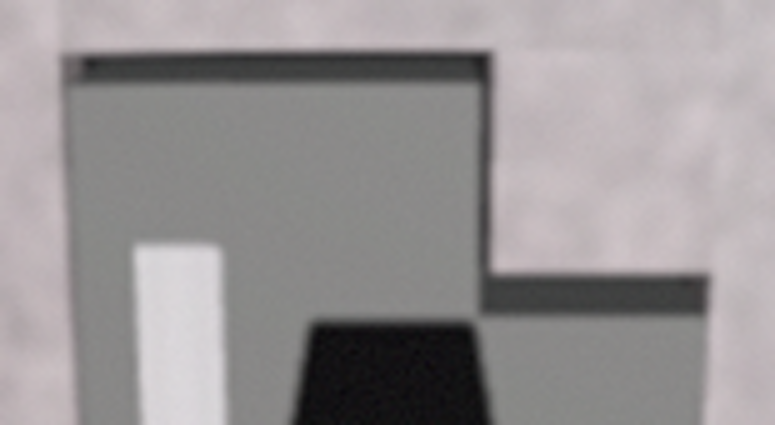

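View pics/s9d.png

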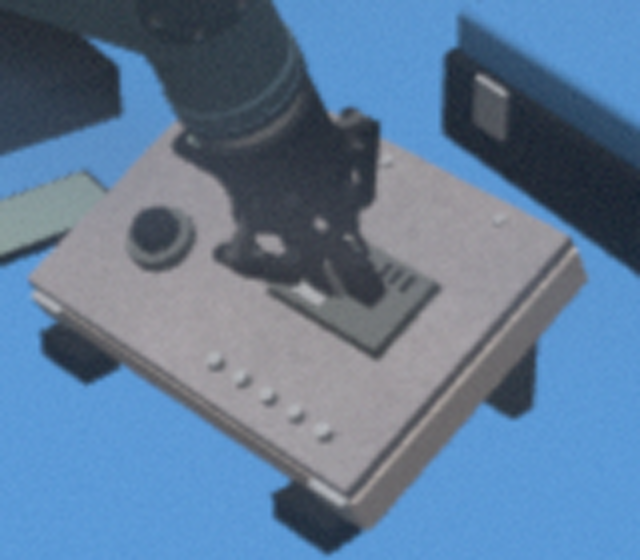

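The module is home: its top sits slightly proud of the deck and level with it all round, and the contact force is square to the floor. I'll relax the press, open and retreat along the normal.

>>> step_arm(rows="0 0 0 0 0 0 -1;0 0 0 0 0 0 -1")

```text
time_s: 9.5
position: [0.6051, 0.1227, 0.1189]
tcp_rot: [2.692, 0.001, 1.747]
force: [0.1, 0.4, -1.8]
grip_width: 0.176
```

Run:
```python
from h import *
where()
```

```text
TCP in bay mm [ 0.35  1.6  30.25] rot err [ 0.0008 -0.0013  0.    ] f [ 0.1  0.4 -1.8]
```

>>> step_arm(rows="0 0 0 0 0 0.001 -1;0 0 0 0 0 0.001 -1;0 0 0 0 0 0.001 0;0 0 0 0 0 0.001 0;0 0 0 0 0 0.001 0")

```text
time_s: 10.0
position: [0.6056, 0.1227, 0.1184]
tcp_rot: [2.692, 0.001, 1.747]
force: [0.3, 0.6, -0.2]
grip_width: 0.501
```

>>> step_arm(rows="0 0 0 0 0 0 0;0 0 0 0 0 0 0")

```text
time_s: 10.2
position: [0.6057, 0.1228, 0.1184]
tcp_rot: [2.692, 0.001, 1.747]
force: [0.5, 0.0, 1.0]
grip_width: 0.501
```

>>> step_arm(rows="0 0 0 0 0 -0.05 0;0 0 0 0 0 -0.12 0;0 0 0 0 0 -0.2 0;0 0 0 0 0 -0.2 0")

```text
time_s: 10.6
position: [0.5648, 0.1152, 0.2146]
tcp_rot: [2.683, 0.003, 1.747]
force: [1.5, -0.5, -0.3]
grip_width: 0.502
```

Run:
```python
from h import *
import pickle
where()
s=state();m=camera_model("wrist");im=get_image("wrist");pickle.dump((s,m),open("w10.pkl","wb"));cv2.imwrite("pics/w10.png",im)
```

```text
TCP in bay mm [  5.06   1.3  134.27] rot err [-0.0089 -0.0033 -0.001 ] f [ 1.5 -0.5 -0.3]
```

View pics/w10.png

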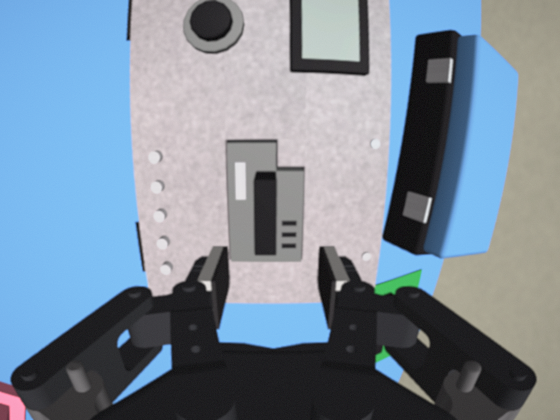

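The module lies square in the pocket and is released; the button is at (211,21). Next I'll locate the button.

Run:
```python
from h import *
import pickle
s,m=pickle.load(open("w10.pkl","rb"));B=bayR()
T=camera_model("top");S=camera_model("side")
im=cv2.imread("pics/w10.png");g=cv2.cvtColor(im[0:60,175:250],cv2.COLOR_BGR2GRAY)
for mk,nm in((g<70,"btn"),):
  for ct in cv2.findContours(mk.astype(np.uint8),cv2.RETR_EXTERNAL,cv2.CHAIN_APPROX_NONE)[0]:
    if cv2.contourArea(ct)>200: (u,v),r=cv2.minEnclosingCircle(ct);print(u+175,v,r,cv2.fitEllipse(ct))
si=cv2.imread("pics/side0.png");cv2.imwrite("pics/sb.png",cv2.resize(si[150:190,235:275],None,fx=12,fy=12,interpolation=cv2.INTER_CUBIC))
for p in((211,20.5),):
  for z in(15,25,30,35):
    print(z,(B.inv().apply(onplane(m,p,B.apply([0,0,1]),F+B.apply([0,0,z/1e3]),True)-F)*1e3).round(1))
for ps in((254,168.5),(255,168.5)):
  X,e=tri(T,(207.1,201),S,ps);print("tri",X,e,(B.inv().apply(X-F)*1e3).round(1))
```

```text
210.625 20.5 20.77606201171875 ((35.811744689941406, 20.491695404052734), (39.28787612915039, 40.5533561706543), 78.61614227294922)
15 [-43.9 150.8  15. ]
25 [-42.1 147.7  25. ]
30 [-41.2 146.1  30. ]
35 [-40.3 144.6  35. ]
tri [0.5466086  0.25985197 0.09480069] 0.0023716030010168527 [-40.2 146.9  23.1]
tri [0.5480427  0.25955047 0.0940405 ] 0.004978063676612645 [-39.3 146.3  21.8]
```

View pics/sb.png

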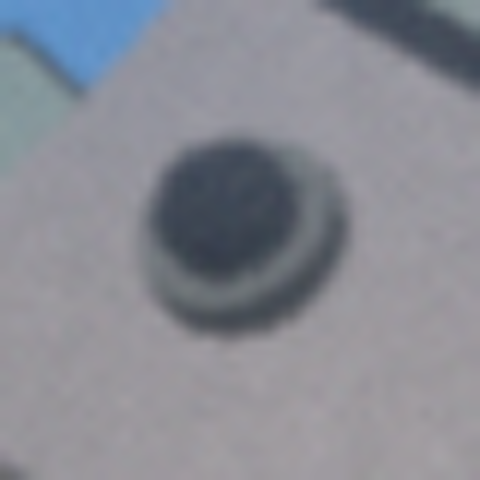

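Run:
```python
from h import *
bg([-40.5,145,75])
```

```text
t 10.65 turn [0.003  0.0014 0.0003] shift [ 0.2876 -0.0886  0.1132]
```

>>> step_arm(rows="0.003 0.001 0 0.09 -0.03 0 -1;0.003 0.001 0 0.18 -0.06 0.02 -1;0.003 0.001 0 0.25 -0.08 0.06 -1;0.003 0.001 0 0.288 -0.089 0.1 -1;0.003 0.001 0 0.288 -0.089 0.113 -1")

```text
time_s: 11.15
position: [0.5214, 0.2559, 0.1373]
tcp_rot: [2.698, 0.001, 1.752]
force: [-0.5, -0.3, 0.0]
grip_width: 0.0
```

>>> step_arm(rows="0 0 0 0 0 0 -1;0 0 0 0 0 0 -1")

```text
time_s: 11.35
position: [0.5212, 0.2552, 0.1366]
tcp_rot: [2.699, 0.001, 1.751]
force: [-0.1, -0.2, -0.5]
grip_width: -0.0
```

Run:
```python
from h import *
where();bg([-40.5,145.5,42])
im=get_image("wrist");cv2.imwrite("pics/w11.png",im)
```

```text
TCP in bay mm [-45.28 146.74  71.97] rot err [ 0.0078  0.0001 -0.0036] f [-0.1 -0.2 -0.5]
t 11.35 turn [-0.0039 -0.      0.0018] shift [-0.0025  0.01    0.0599]
```

View pics/w11.png

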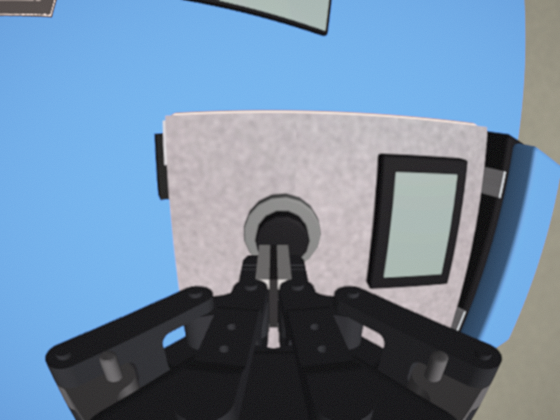

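The shut fingertips are just short of the button (282,229). I'll correct and descend.

>>> step_arm(rows="-0.004 0 0.002 -0.003 0.01 0.02 -1;-0.004 0 0.002 -0.003 0.01 0.04 -1;-0.004 0 0.002 -0.003 0.01 0.06 -1;-0.004 0 0.002 -0.003 0.01 0.06 -1")

```text
time_s: 11.8
position: [0.5393, 0.256, 0.111]
tcp_rot: [2.692, -0.0, 1.746]
force: [-0.3, -1.5, 2.1]
grip_width: -0.004
```

Run:
```python
from h import *
import pickle
where();bg([-40.5,145.5,30])
s=state();m=camera_model("wrist");im=get_image("wrist");cv2.imwrite("pics/w12.png",im[130:380,130:430]);where()
P=s['position'];B=bayR()
print("tip px",proj(m,P,True), [proj(m,F+B.apply(np.array([-40,145,z])/1e3),True).round(0) for z in(25,30,35)])
```

```text
TCP in bay mm [-40.3  144.39  41.1 ] rot err [-0.0001 -0.0007  0.0016] f [-0.3 -1.5  2.1]
t 11.8 turn [ 0.      0.0003 -0.0008] shift [ 0.0022 -0.0004  0.0222]
TCP in bay mm [-40.26 144.56  41.61] rot err [-0.0001 -0.0006  0.0013] f [-0.8 -1.6  0.8]
tip px [273.14943509 261.99216085] [array([274., 248.]), array([274., 252.]), array([274., 256.])]
```

View pics/w12.png

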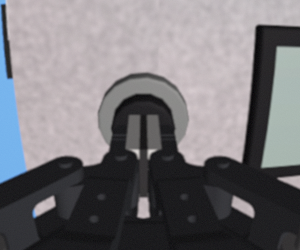

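>>> step_arm(rows="0 0 0 0 0 0.005 -1;0 0 0 0 0 0.01 -1;0 0 0 0 0 0.01 -1")

```text
time_s: 12.15
position: [0.5413, 0.2566, 0.107]
tcp_rot: [2.691, 0.0, 1.747]
force: [-1.5, -0.7, 2.8]
grip_width: 0.002
```

Run:
```python
from h import *
where()
```

```text
TCP in bay mm [-40.13 144.64  36.63] rot err [-0.0003 -0.0006  0.0011] f [-1.5 -0.7  2.8]
```

>>> step_arm(rows="0 0 0 0 0 0.005 -1;0 0 0 0 0 0.01 -1;0 0 0 0 0 0.01 -1")

```text
time_s: 12.45
position: [0.5429, 0.257, 0.104]
tcp_rot: [2.692, 0.001, 1.747]
force: [-19.0, -7.1, 24.9]
grip_width: 0.003
```

Run:
```python
from h import *
where()
```

```text
TCP in bay mm [-39.94 144.73  33.21] rot err [ 0.0003 -0.001   0.0002] f [-19.   -7.1  24.9]
```

Run:
```python
from h import *
im=get_image("wrist");i2=get_image("side")
a=cv2.resize(im[170:290,200:350],(500,400),interpolation=cv2.INTER_CUBIC);b=cv2.resize(i2[145:195,225:285],(300,250),interpolation=cv2.INTER_CUBIC)
c=np.zeros((400,800,3),np.uint8);c[:,:500]=a;c[:250,500:]=b;cv2.imwrite("pics/w13.png",c);where()
```

```text
TCP in bay mm [-39.92 144.75  33.23] rot err [-0.     -0.0009  0.0002] f [-19.9  -6.6  24.2]
```

View pics/w13.png

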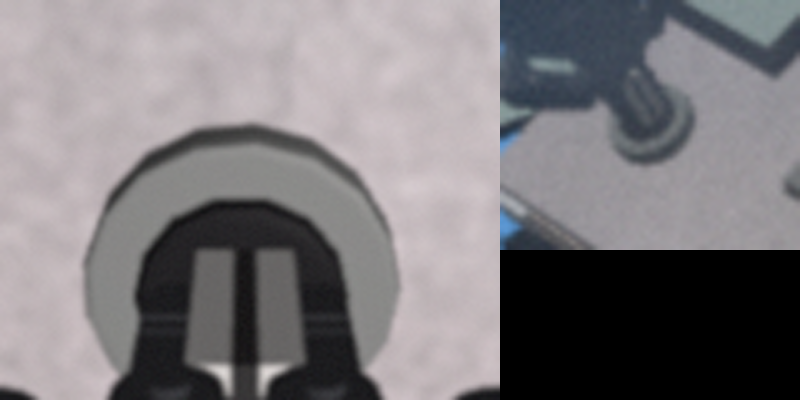

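The button is down on a hard stop (about 31 N) and its top is nearly flush with the housing. I'll release in steps to measure the travel.

>>> step_arm(rows="0 0 0 0 0 0 -1;0 0 0 0 0 0 -1")

```text
time_s: 12.75
position: [0.5426, 0.2569, 0.1044]
tcp_rot: [2.692, 0.001, 1.747]
force: [-4.8, -2.7, 6.5]
grip_width: -0.001
```

```bash
cat >> h.py <<'E'
def fn():
    B=bayR();a=[]
    for _ in range(1): a.append(B.inv().apply(state()['force']))
    print("f in bay",np.mean(a,0).round(2))
E
python3 -c "
from h import *
where();fn()"
```

```text
TCP in bay mm [-40.03 144.71  33.65] rot err [ 0.     -0.0011 -0.0001] f [-4.8 -2.7  6.5]
f in bay [-1.81 -1.81  8.14]
```

>>> step_arm(rows="0 0 0 0 0 -0.004 -1;0 0 0 0 0 -0.004 -1")

```text
time_s: 12.95
position: [0.5417, 0.2568, 0.1063]
tcp_rot: [2.692, 0.001, 1.747]
force: [-1.9, -2.1, 4.3]
grip_width: -0.002
```

```bash
python3 -c "
from h import *
where();fn()"
```

```text
TCP in bay mm [-40.04 144.72  35.77] rot err [ 0.     -0.0011 -0.0002] f [-1.9 -2.1  4.3]
f in bay [-0.15 -1.71  4.9 ]
```

>>> step_arm(rows="0 0 0 0 0 -0.006 -1;0 0 0 0 0 -0.006 -1")

```text
time_s: 13.15
position: [0.5404, 0.2566, 0.1092]
tcp_rot: [2.691, 0.001, 1.748]
force: [-1.0, -0.3, 1.4]
grip_width: -0.001
```

```bash
python3 -c "
from h import *
where();fn()"
```

```text
TCP in bay mm [-39.96 144.78  38.92] rot err [-0.0001 -0.001  -0.0002] f [-1.  -0.3  1.4]
f in bay [-0.34 -0.12  1.74]
```

>>> step_arm(rows="0 0 0 0 0 -0.006 -1;0 0 0 0 0 -0.006 -1")

```text
time_s: 13.35
position: [0.5392, 0.2565, 0.1121]
tcp_rot: [2.691, 0.001, 1.748]
force: [0.2, -0.1, -0.4]
grip_width: -0.002
```

```bash
python3 -c "
from h import *
where();fn()"
```

```text
TCP in bay mm [-39.78 144.86  42.09] rot err [-0.0005 -0.0009 -0.0001] f [ 0.2 -0.1 -0.4]
f in bay [ 0.03 -0.1  -0.44]
```

>>> step_arm(rows="0 0 0 0 0 -0.02 -1;0 0 0 0 0 -0.02 -1")

```text
time_s: 13.55
position: [0.5352, 0.256, 0.1224]
tcp_rot: [2.689, 0.001, 1.748]
force: [-0.4, 0.4, 0.6]
grip_width: 0.006
```

```bash
python3 -c "
from h import *
where();fn()"
```

```text
TCP in bay mm [-38.97 145.09  53.09] rot err [-0.0021 -0.0006 -0.0002] f [-0.4  0.4  0.6]
f in bay [-0.05  0.5   0.72]
```

The spring force dies out near z 41.5 mm and the stop was at about 33.4 mm, so travel was about 8 mm: fully pressed, and now released. I'll withdraw and check the module's seat.

```bash
python3 -c "
from h import *
bg([-5,40,170])"
```

```text
t 13.55 turn [0.0011 0.0003 0.0001] shift [-0.2103  0.0684 -0.2336]
```

>>> step_arm(rows="0 0 0 0 0 -0.1 -1;0 0 0 -0.05 0.01 -0.18 -1;0 0 0 -0.12 0.03 -0.234 -1;0 0 0 -0.2 0.06 -0.234 -1;0 0 0 -0.21 0.068 -0.234 -1")

```text
time_s: 14.05
position: [0.536, 0.1458, 0.2457]
tcp_rot: [2.684, 0.002, 1.744]
force: [-0.3, 0.1, -0.5]
grip_width: 0.003
```

>>> step_arm(rows="0 0 0 0 0 0 -1;0 0 0 0 0 0 -1")

```text
time_s: 14.25
position: [0.5357, 0.1459, 0.2453]
tcp_rot: [2.684, 0.002, 1.743]
force: [-0.3, 0.4, -1.0]
grip_width: -0.001
```

Run:
```python
from h import *
import pickle
where()
s=state();m=camera_model("wrist");im=get_image("wrist");pickle.dump((s,m),open("w14.pkl","wb"));cv2.imwrite("pics/w14.png",im)
i2=get_image("side");cv2.imwrite("pics/side14.png",i2)
cv2.imwrite('pics/s14d.png',cv2.resize(i2[110:250,215:375],None,fx=4,fy=4,interpolation=cv2.INTER_CUBIC))
```

```text
TCP in bay mm [ -2.44  36.66 171.98] rot err [-0.0073 -0.0038  0.0031] f [-0.3  0.4 -1. ]
```

View pics/w14.png

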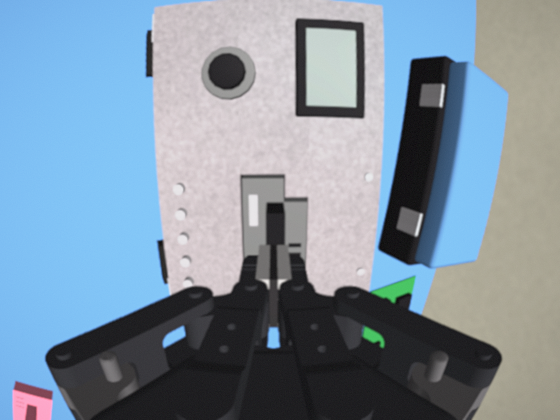

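View pics/s14d.png

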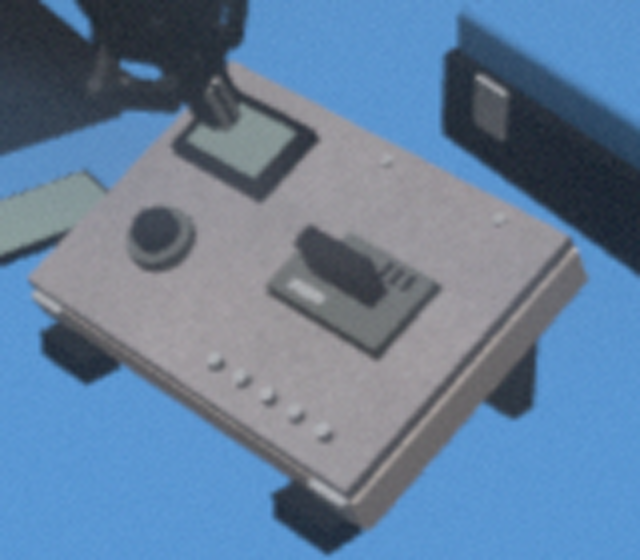

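View pics/side14.png

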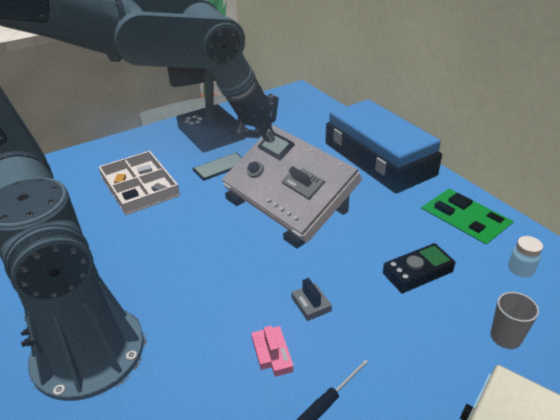

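The wrist and side views show the module flat and square in the pocket. The button is up again, the arm is clear at about 0.25 m, and the spare, meter, phone and screwdriver have not moved. I'm handing in.

```bash
python3 -c "
from station import *
print(job_done());print(state()['time_s'])"
```

```text
the job is handed in; nothing more can be done
None
the job is handed in; nothing more can be done
```

I fitted the notched module into the empty bay and let it go. I then pressed the test button fully down, released it and handed the job in at about 14.4 s of the 45 s.

- **Grasp:** the first grip on the fin was about 8 mm too high, so I opened, lowered the tool and gripped again before lifting.
- **Fit:** I aligned the module over the bay with the wrist camera and lowered it along the deck normal. It touched the floor with about 34 N. I relaxed that to a light press before opening the fingers, so it did not drop. Later wrist and side views show it flat and square in the pocket.
- **Button:** it met a hard stop at about 31 N. The spring force faded out about 8 mm above that stop, which matches full travel, and the button is up again.
- **Bystanders:** the side view shows the spare module, meter, phone and screwdriver where they were.
- **Checks that disagreed:** the cameras' absolute height estimates for the deck differed by 4–5 mm. I relied on bay-to-module measurements and contact force for the seating height instead. I took no separate measurement of the final height or tilt after release.

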